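# Brace the jar and twist off its tight cap

### The arm

A 6-joint arm with a two-finger parallel gripper is mounted at the origin on a cart in front of the work surface, level with it; the furniture and walls round the work are solid. World frame = base frame: x ahead of the robot, y to its left, z up, the work surface at z = 0. Lengths are in m, angles in rad, forces in N, time in s.
With the tool pointing down it reaches from about 0.4 to 0.925 m from the base axis. Payload 12.5 kg.
Tool frame: the origin (TCP) lies at the very end of the fingers, on their centre line; the grasp point (between the pads) lies r.pinch_z behind it (r.pinch_z is the distance from the TCP to the grasp point, in m); z points along the fingers, y is the line along which they close (so a half turn about z gives the same grasp; the last joint's range is limited). The gripper opens to 95 mm and grips with 3 to 60 N. Pads are 20 mm wide; open, the fingers measure 119 mm over their backs; the gripper's body (75 mm by 180 mm) begins 59 mm behind the grasp point.
Start: joints at [1.208, 0.491, 1.559, -0, 1.092, -0.106], TCP at [0.159, 0.605, 0.215] pointing down, gripper open.
Joint ranges: [-3.1, 3.1], [-0.84, 2.19], [0.05, 2.79], [-1.13, 4.28], [0.06, 2.93], [-2.69, 2.69]. Speed limits (rad/s): [2.22, 2.22, 2.79, 3.14, 3.14, 3.14].

### API

Orientations are given as a rotation vector (axis times angle).
In Python, from cell import r gives the robot as it stands. Calls block until the motion is done:
- r.move_to(position, orientation): joint-space move of the TCP to a pose.
- r.movel(position, speed=0.15, ori=None, f_stop=None): straight line of the TCP; ori=None keeps the orientation; speed is the mean speed in m/s. With f_stop (N) it stops when the force on the tool has changed by that much, and returns True; else False.
- r.move_j(angles): joint-space move.
- r.grip(opening, grasp_force=None): finger opening in m; grasp_force is the grip in N (None keeps the last); returns when the fingers have stopped.
- r.sleep(seconds).
- r.inverse_kinematics(position, orientation): joint angles nearest the present ones, or None.
- r.grab_frame(name): name is "scene" or "top" or "wrist"; returns a dict with "color" (400x640x3 uint8, red, green, blue), "fx", "fy", "cx", "cy" (pixels), "R" (3x3) and "t" (3): a world point X has camera coordinates R X + t; the wrist camera has in their place "mount" (4x4, takes a point from camera to tool coordinates, whose origin is the TCP and whose axes are the flange's). Camera axes: x right, y down, z forward; pixel columns grow to the right and rows downward; lengths in m; the calibration is good to about 2 mm. A picture is of the moment at which its call begins: read the wrist's pose just before it. There is no depth.
A pose or a line that the arm cannot do raises r.MotionError and nothing moves.
- r.hand_in(): hands the job in; it is judged then, once.
Trained networks look in a picture, given as the dict that the camera call returned (one of the last four; its "shot" number tells which), for a name from the list of things; names that differ only in an ending like _2 or _b are one class to them, and where a whole thing is asked for, a point or a joint stands for the part that bears it (a point fixed in the world has none). Each returns a list of dicts, best first, with "confidence" (0 to 1); they miss things now and then, are a little off and sometimes report something else, mostly with a low value. They report only what shows in the picture. A call takes as long as a camera call. They do not tell look-alikes from the thing itself.
- r.recognise(picture, label): "at" ([column, row] in pixels, amid what is visible of it).
- r.pinpoint(picture, label): "at" ([column, row] in pixels: a listed point, or the origin of a listed thing).
Readings, each from a call of its own:
- r.read_clock(): time.
- r.read_joints(): joint angles.
- r.read_qd(): joint speeds.
- r.read_effort(): joint torques, N m.
- r.read_tcp_pos(): TCP position.
- r.read_ee_rot(): TCP orientation.
- r.read_contact_force(): force on the tool from outside, world axes, zero at the start.
- r.read_wrist_torque(): the same for the moment, N m.
- r.read_grip_width(): finger opening in m.
- r.read_gripper_force(): force on a finger pad.
Only numpy, scipy, OpenCV 4.12 (cv2) and the standard library are available. Lean on these libraries where they do the work, as an engineer would, in place of code of your own. Each camera call takes 0.05 s, during which the arm holds its last target. There are 200 camera calls.

### The job

Clamp the amber paste jar in its blue brace by turning the brace's black dial clockwise to 3 (three dots), not on to 4, and let go of the dial. Then twist the jar's tight green cap anticlockwise just until it comes free, clearly less than a third of a turn, without dragging the jar round or up. Lift the cap straight off and finish while still holding it in the gripper, level and still over the jar with its rim a few centimetres (about 3) above the mouth, leaving the ink pad, the date stamp and the padlock where they are.

Things in the scene. Friction and masses are not known exactly. Their poses are not given: they have to be found in the camera images.
- brace: blue jar brace, fixed; base plate 130 x 330 x 12 mm, origin under its centre, y along it from the grey dial housing (90 x 135 mm, top 62 mm above the origin) to the V block (57 mm high). The jar stands on it at about (0, 0.06, 0.012) between the V block on the +y side and a sprung rubber pad on the -y side; the dial's axis is at (0, -0.10).
- dial_center (a point): centre (half-way up) of the black fluted dial: upright round sleeve 46 mm in diameter, 38 mm high, standing on a white scale disc 84 mm across; the top of the scale disc is 19 mm below this point. The red pointer on it shows the number: groups of 1, 2, 3 and 4 black dots on the scale.
- dial (a joint): angle of the dial in rad, growing clockwise seen from above: number 1 = 0, 2 = 0.6, 3 = 1.2, 4 = 1.8. It clicks into each number (up to about 0.4 N m to turn) and stays there. It starts at or near 1 or 2, the pad clear of the jar; at 3 the pad presses the jar with about 20 N against the V block, at 4 far too hard. Clamping shifts the jar by up to 2 mm.
- jar: amber glass jar standing loose in the brace, 64 mm in diameter up to 56 mm height, then a shoulder to a 40 mm neck that ends 96 mm above the origin (mouth; on it a white sealing disc that comes up to 104 mm once the cap is off). Origin at the centre of its underside, z up.
- jar_mark (a point): point on the side of the jar's body, 32 mm from its axis along its x and 30 mm up; shows whether the jar turns or lifts.
- cap: green ribbed cap, origin at the centre of its open lower rim (80 mm above the jar's origin while closed), z up. Two sprung lugs hold it; it takes about 0.2 to 0.5 N m to turn, and does not turn clockwise. Anticlockwise seen from above it is free after about 0.85 rad and can be lifted straight off from there up to 1.9 rad; 1.1 rad is good. Pulled up before that, it takes the jar along.
- cap_center (a point): centre of the cap, half-way up: 58 mm in diameter, 26 mm high, rim 13 mm below and top 13 mm above this point; the jar's shoulder lies 10 to 24 mm below the rim. A spring under the cap pushes it up with about 20 N: once free it rises 3 mm if nothing holds it down.
- cap_mark (a point): outer end of the white line on the cap's top, on the cap's side 29 mm from its axis along the cap's x, half-way up; at the start it lies in the direction of the jar's x.
- ink_pad_center (a point): blue ink pad, 65 x 98 x 18 mm, point at its centre; leave alone.
- date_stamp_center (a point): date stamp with a turned brown knob, 30 x 52 x 66 mm, point half-way up; leave alone.
- padlock_center (a point): brass padlock lying flat, 64 x 42 x 19 mm, point at its centre; leave alone.
There are look-alikes about, which are no part of the job. Of the things that look like the cap, the largest one is meant. Of the things that look like the jar, the larger one is meant.

How it is judged:
On the way, in this order (a step that is already met when the one before it is completed fails the run):
1. the dial rests on 3 with nothing touching it, the cap still closed (value of joint dial between 1.02 and 1.38 rad and contact force between the fingers and dial below 0.1 N and x of cap_mark in the frame of jar above 0.0267108 m and z of cap in the frame of jar below 0.0885 m), for 0.2 s.
2. the cap has been turned anticlockwise until free, still sitting on the jar (x of cap_mark in the frame of jar below 0.021219 m and y of cap_mark in the frame of jar above 0 m and z of cap in the frame of jar below 0.0885 m and value of joint dial between 1.02 and 1.38 rad), for 0.1 s.
At the end, for the whole second after the job is handed in: Gripper holds the cap (over 1 N), still, level within 0.2 rad, within 20 mm of the jar's axis, its rim 10 to 70 mm above the glass mouth, not touching the jar; jar upright, its side mark within 14 mm of its start; dial within 0.18 rad of number 3; bystanders within 20 mm (z of cap in the frame of jar between 0.106 and 0.166 m and horizontal distance between cap_center and jar below 0.02 m and angle between cap's own z axis and vertical below 0.2 rad and contact force between the fingers and cap above 1 N and contact force between cap and jar below 0.05 N and linear speed of cap below 0.02 m/s and angle between jar's own z axis and vertical below 0.08 rad and distance of jar_mark from where it was at the start of the episode below 0.014 m and value of joint dial between 1.02 and 1.38 rad); the arm keeps its last pose, push and grip.
It fails at once if the dial is turned on towards 4 (value of joint dial above 1.6 rad).
It fails at once if the cap is turned more than a third of a turn (x of cap_mark in the frame of jar below -0.0120683 m or y of cap_mark in the frame of jar below -0.015 m).
It fails at once if the jar is turned, lifted or shifted (its side mark moves more than 14 mm) (distance of jar_mark from where it was at the start of the episode above 0.014 m).
It fails at once if the ink pad, the date stamp or the padlock is moved more than 20 mm (distance of any of ink_pad_center, date_stamp_center, padlock_center from where it was at the start of the episode above 0.02 m).
It also fails if it takes over 54 s, if anything falls off the work surface, if the arm or the gripper's body presses on something with over 40 N, if the wrist force passes 120 N, or if a joint passes its speed limit or range.

## Working session

There is one attempt and no reset: what is moved stays moved. The work goes in short steps, each a Python script; the robot and the scene stay as the last script left them, time stands still between calls to the robot, and variables do not carry over. Pictures are saved under pics/ and viewed, at most 10 in all, crops included, and the job is handed in when it is done.

```bash
ls && mkdir -p pics
python3 - <<'E'
from cell import r
import cv2,numpy as np
for n in ("scene","top"):
    f=r.grab_frame(n); cv2.imwrite(f"pics/{n}0.png",f["color"][:,:,::-1])
    print(n,f["fx"],f["fy"],f["cx"],f["cy"],f["R"],f["t"])
    for l in ("brace","dial_center","jar","cap_center","cap","cap_mark","jar_mark","ink_pad_center","date_stamp_center","padlock_center"):
        print(l,[(np.round(d["at"],1).tolist(),round(d["confidence"],2)) for d in r.pinpoint(f,l)])
print(r.read_clock(),r.pinch_z,r.read_ee_rot())
E
```

```text
pics
scene 373.50309786422093 373.50309786422093 311.41225663713425 203.75226142054535 [[ 0.46718157 -0.88415924 -0.00195499]
 [-0.55499831 -0.29153331 -0.77909255]
 [ 0.68827193  0.3650627  -0.62690588]] [-0.12899313  0.41313472  0.49601939]
brace [([358.9, 261.1], 0.91)]
dial_center [([411.9, 244.6], 0.87)]
jar [([336.1, 251.5], 0.96), ([237.9, 214.9], 0.95)]
cap_center [([340.2, 216.8], 0.89), ([309.3, 287.1], 0.78), ([232.7, 254.4], 0.53)]
cap [([336.2, 224.6], 0.89), ([238.2, 259.9], 0.57), ([310.7, 291.2], 0.54)]
cap_mark [([314.9, 286.7], 0.79), ([342.1, 211.4], 0.68), ([334.6, 251.7], 0.63), ([227.8, 262.6], 0.51)]
jar_mark [([238.8, 214.0], 0.97)]
ink_pad_center [([355.8, 214.0], 0.56)]
date_stamp_center [([398.6, 223.7], 0.77)]
padlock_center [([274.0, 226.5], 0.83)]
top 447.30820446955545 447.30820446955545 314.0670782381201 202.08601116910248 [[-1.45636598e-03 -9.99924480e-01  1.22029898e-02]
 [-9.83528241e-01 -7.73406788e-04 -1.80752872e-01]
 [ 1.80748660e-01 -1.22652274e-02 -9.83452839e-01]] [0.12969218 0.54299235 0.97612015]
brace [([371.1, 216.8], 0.69)]
dial_center [([420.9, 209.8], 0.64)]
jar [([227.9, 220.2], 0.81), ([347.6, 220.4], 0.68)]
cap_center [([349.0, 214.5], 0.87), ([346.4, 275.9], 0.54), ([260.3, 268.0], 0.47), ([344.9, 164.0], 0.28)]
cap [([347.4, 216.0], 0.58), ([345.4, 274.1], 0.48), ([342.0, 203.5], 0.43)]
cap_mark [([259.7, 281.5], 0.74), ([354.3, 263.8], 0.71), ([343.4, 202.0], 0.65)]
jar_mark [([235.6, 228.1], 0.71), ([341.9, 207.2], 0.59)]
ink_pad_center [([341.7, 164.6], 0.59)]
date_stamp_center [([392.6, 166.7], 0.8)]
padlock_center [([274.2, 217.5], 0.55)]
1.1 0.0188 [4.02315772e-01 3.11571871e+00 1.12984332e-04]
```

Run:
```python
import cv2,numpy as np
t=cv2.imread("pics/top0.png");s=cv2.imread("pics/scene0.png")
a=cv2.resize(t[120:320,190:470],None,fx=2.8,fy=2.8,interpolation=cv2.INTER_CUBIC)
cv2.imwrite("pics/tc.png",a)
cv2.imwrite("pics/sc.png",cv2.resize(s[170:330,200:460],None,fx=3,fy=3,interpolation=cv2.INTER_CUBIC))
```

```text
(no output)
```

View pics/tc.png

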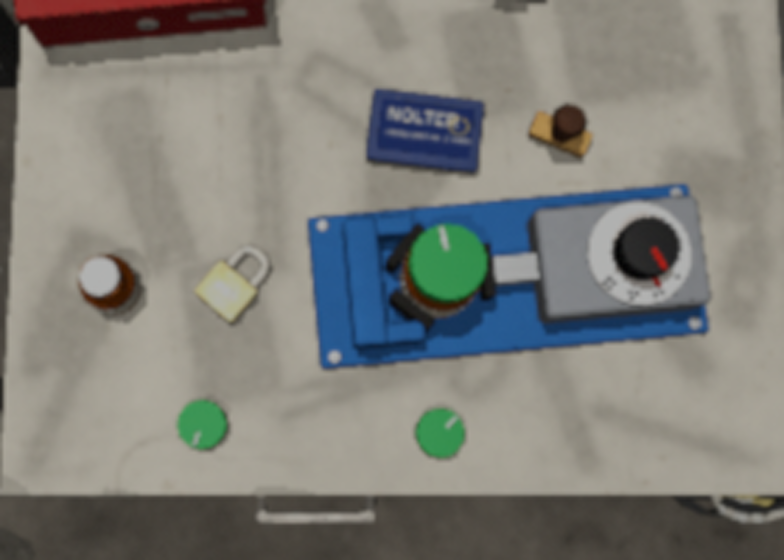

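View pics/sc.png

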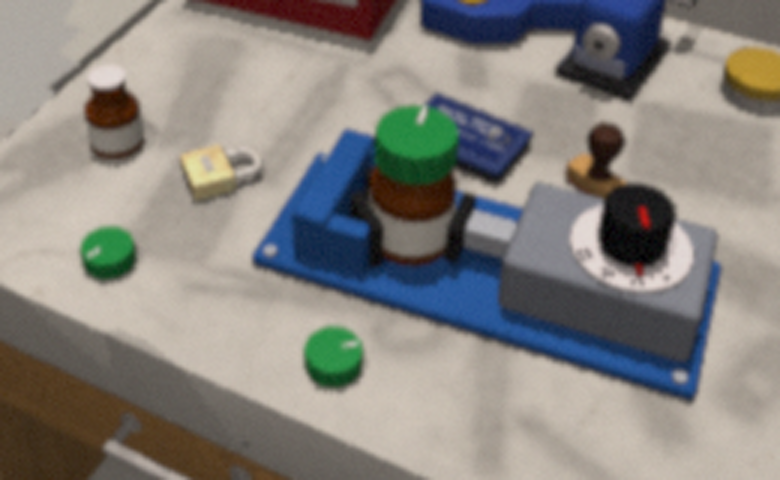

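The cap meant is the large one on the braced jar, at top-view pixel (349,214). The caps at (260,270) and (346,276) are small and lie on the table. The jar meant is the braced one at (347,220); the one at (228,220) is smaller. The pointer faces image-down, so I'll look at the dial more closely with the wrist camera.

```bash
cat > h.py <<'E'
from cell import r
import numpy as np, cv2
from scipy.spatial.transform import Rotation as Ro
def cam(f,pose=None):
    """world ray origin and rotation cam->world"""
    if "R" in f: return -f["R"].T@f["t"], f["R"].T
    p,o=pose; T=np.eye(4);T[:3,:3]=Ro.from_rotvec(o).as_matrix();T[:3,3]=p
    M=T@f["mount"]; return M[:3,3],M[:3,:3]
def ray(f,px,pose=None):
    c,R=cam(f,pose); d=R@np.array([(px[0]-f["cx"])/f["fx"],(px[1]-f["cy"])/f["fy"],1]); return c,d/np.linalg.norm(d)
def onz(f,px,z,pose=None):
    c,d=ray(f,px,pose); return c+d*(z-c[2])/d[2]
def tri(rays):
    A=sum(np.eye(3)-np.outer(d,d) for c,d in rays); b=sum((np.eye(3)-np.outer(d,d))@c for c,d in rays)
    return np.linalg.solve(A,b)
def down(phi):
    """tool pointing down, tool y axis at heading phi"""
    y=np.array([np.cos(phi),np.sin(phi),0]);z=np.array([0,0,-1.]);return Ro.from_matrix(np.c_[np.cross(y,z),y,z]).as_rotvec()
def wrist(name=None):
    pose=(np.array(r.read_tcp_pos()),np.array(r.read_ee_rot())); f=r.grab_frame("wrist")
    if name: cv2.imwrite(f"pics/{name}.png",f["color"][:,:,::-1])
    return f,pose
E
python3 - <<'E'
from h import *
s=r.grab_frame("scene");t=r.grab_frame("top")
P={}
for l,a,b in [("dial_center",(411.9,244.6),(420.9,209.8)),("cap_center",(340.2,216.8),(349,214.5)),("jar",(336.1,251.5),(347.6,220.4)),("brace",(358.9,261.1),(371.1,216.8)),("stamp",(398.6,223.7),(392.6,166.7)),("padlock",(274,226.5),(274.2,217.5))]:
    print(l,tri([ray(s,a),ray(t,b)]).round(4))
cr=lambda u,v:(190+u/2.8,120+v/2.8)
for u in [(321,225),(334,356),(677,191),(696,324)]: print("screw",onz(t,cr(*u),.012).round(4))
m,R=wrist()[0]["mount"],0; print(m.round(3))
w,_=wrist(); print(w["fx"],w["cx"],w["cy"])
for ph in np.arange(-3.1,3.2,.4):
    for p in [(.56,-.11,.2)]:
        j=r.inverse_kinematics(p,down(ph)); print(round(ph,2),None if j is None else np.round(j,2))
E
```

```text
dial_center [ 0.5175 -0.1031  0.0943]
cap_center [0.5052 0.0541 0.1143]
jar [0.5042 0.0528 0.0117]
brace [ 0.5136 -0.0027 -0.0008]
stamp [ 0.6268 -0.0515  0.0434]
padlock [0.5113 0.2256 0.0099]
screw [0.5539 0.1514 0.012 ]
screw [0.443  0.1403 0.012 ]
screw [ 0.5838 -0.1531  0.012 ]
screw [ 0.4697 -0.1635  0.012 ]
[[-0.001 -0.966 -0.26   0.073]
 [ 1.    -0.001  0.001  0.001]
 [-0.001 -0.26   0.966 -0.17 ]
 [ 0.     0.     0.     1.   ]]
347.9429787180024 319.40275076353015 199.3846414424695
-3.1 None
-2.7 [-0.31  0.43  1.71 -0.    1.    2.39]
-2.3 [-0.31  0.43  1.71 -0.    1.    1.99]
-1.9 [-0.31  0.43  1.71 -0.    1.    1.59]
-1.5 [-0.31  0.43  1.71 -0.    1.    1.19]
-1.1 [-0.31  0.43  1.71 -0.    1.    0.79]
-0.7 [-0.31  0.43  1.71 -0.    1.    0.39]
-0.3 [-0.31  0.43  1.71 -0.    1.   -0.01]
0.1 [-0.31  0.43  1.71 -0.    1.   -0.41]
0.5 [-0.31  0.43  1.71 -0.    1.   -0.81]
0.9 [-0.31  0.43  1.71 -0.    1.   -1.21]
1.3 [-0.31  0.43  1.71 -0.    1.   -1.61]
1.7 [-0.31  0.43  1.71  0.    1.   -2.01]
2.1 [-0.31  0.43  1.71 -0.    1.   -2.41]
2.5 None
2.9 None
```

Run:
```python
from h import *
R={}
for i,(x,y,ph) in enumerate([(.5155,.03,0),(.522,-.11,0),(.522,-.11,1.4)]):
    r.move_to([x,y,.22],down(ph)); r.sleep(.2)
    f,po=wrist(f"w{i}"); np.save(f"pose{i}.npy",po)
    for l in ("dial_center","cap_center","cap_mark","jar_mark","jar"):
        for d in r.pinpoint(f,l):
            if d["confidence"]>.4:
                R.setdefault(l,[]).append(ray(f,d["at"],po)); print(i,l,np.round(d["at"]),round(d["confidence"],2),onz(f,d["at"],{"dial_center":.083,"cap_center":.105,"cap_mark":.105,"jar_mark":.042,"jar":.012}[l],po).round(4))
for l in R: 
    if len(R[l])>1: print(l,tri(R[l]).round(4))
print(r.read_clock())
c=cv2.imread("pics/w1.png");
```

```text
0 dial_center [327. 317.] 0.56 [ 0.523  -0.1004  0.083 ]
0 cap_center [312. 166.] 0.86 [0.5098 0.0566 0.105 ]
0 cap_mark [208. 162.] 0.79 [0.424  0.0598 0.105 ]
0 cap_mark [341. 157.] 0.72 [0.5336 0.0637 0.105 ]
0 jar_mark [342. 147.] 0.82 [0.5379 0.0649 0.042 ]
1 cap_center [431. 121.] 0.74 [ 0.6117 -0.0469  0.105 ]
1 cap_center [178.  11.] 0.62 [0.4173 0.0325 0.105 ]
1 cap_mark [192.  24.] 0.7 [0.4267 0.0237 0.105 ]
1 jar [305.   8.] 0.87 [0.5075 0.0575 0.012 ]
2 dial_center [330. 191.] 0.7 [ 0.5259 -0.1001  0.083 ]
2 cap_center [464.   8.] 0.75 [0.3998 0.021  0.105 ]
2 cap_center [509. 145.] 0.71 [0.5075 0.0502 0.105 ]
2 cap_center [518. 144.] 0.61 [0.508  0.0579 0.105 ]
2 cap_mark [524. 176.] 0.91 [0.5357 0.0622 0.105 ]
2 cap_mark [446.  24.] 0.64 [0.4083 0.0067 0.105 ]
2 jar_mark [489. 165.] 0.67 [0.5365 0.062  0.042 ]
2 jar [469. 134.] 0.81 [0.5072 0.0568 0.012 ]
dial_center [ 0.5242 -0.0997  0.085 ]
cap_center [ 0.4883 -0.0059  0.2465]
cap_mark [0.4712 0.0319 0.1723]
jar_mark [0.538  0.0644 0.0367]
jar [0.5075 0.0581 0.0092]
7.0917
```

View pics/w1.png

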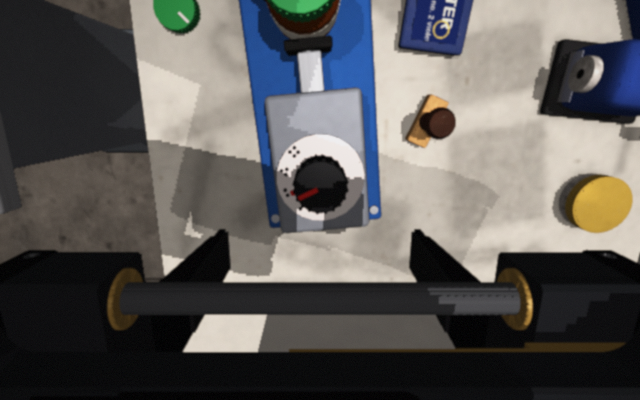

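View pics/w0.png

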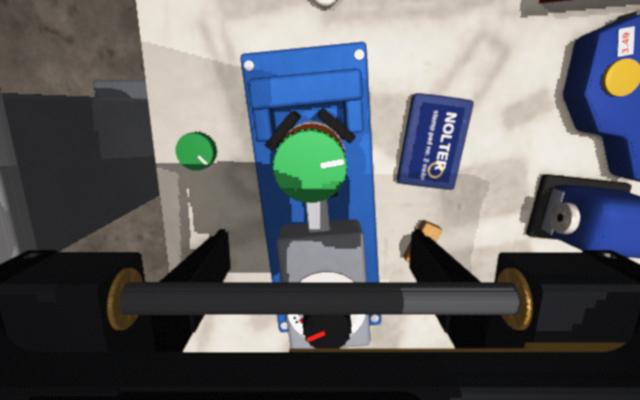

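The big green cap is at (312,166) in w0, with its white line pointing +x. In w1 the dial is at (320,180), with the red pointer facing left and slightly down, beside the dot groups. One enlarged crop will show the number.

Run:
```python
from h import *
a=cv2.imread("pics/w1.png")[130:230,265:375]; b=cv2.imread("pics/w2.png")[140:240,275:385]
cv2.imwrite("pics/dc.png",np.hstack([cv2.resize(x,None,fx=3.6,fy=3.6,interpolation=cv2.INTER_CUBIC) for x in (a,b)]))
```

```text
(no output)
```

View pics/dc.png

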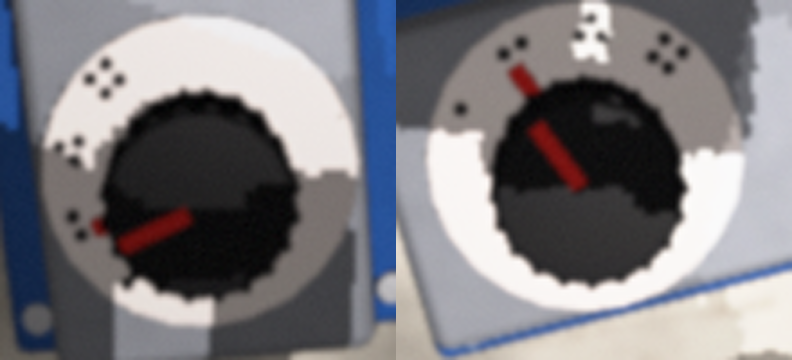

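Run:
```python
from h import *
w=r.grab_frame("wrist")
def W(k,u,v,z): 
    o=(265,130) if k==1 else (275,140); u=u-(396 if k==2 else 0)
    return onz(w,(o[0]+u/3.6,o[1]+v/3.6),z,np.load(f"pose{k}.npy"))
for k,c,D in [(1,(202,170),dict(d2=(77,224),d3=(71,152),d4=(105,78),p=(98,227),top0=(122,246),top1=(190,213))),(2,(586,156),dict(d1=(460,108),d2=(512,48),d3=(590,30),d4=(668,53),p=(515,72),top0=(535,127),top1=(582,186)))]:
    C=W(k,*c,.066); print(k,C.round(4))
    for n,q in D.items():
        z=.104 if "top" in n else .066
        P=W(k,*q,z)-C; print(n,np.round(P,4),round(np.degrees(np.arctan2(P[1],P[0])),1),round(np.linalg.norm(P[:2]),4))
    T0,T1=W(k,*D["top0"],.104),W(k,*D["top1"],.104); d=(T0-T1); print("top line heading",np.degrees(np.arctan2(d[1],d[0])).round(1))
```

```text
1 [ 0.5246 -0.1015  0.066 ]
d2 [-0.0333 -0.0147  0.    ] -156.2 0.0364
d3 [-0.0344  0.0048  0.    ] 172.1 0.0348
d4 [-0.0251  0.0242  0.    ] 136.1 0.0349
p [-0.0277 -0.0155  0.    ] -150.8 0.0318
top0 [-0.0191 -0.0106  0.038 ] -150.9 0.0219
top1 [-0.003  -0.0026  0.038 ] -139.3 0.004
top line heading -153.5
2 [ 0.522  -0.1009  0.066 ]
d1 [-0.0184 -0.0304  0.    ] -121.1 0.0355
d2 [-0.0315 -0.0142  0.    ] -155.8 0.0345
d3 [-0.0326  0.0065  0.    ] 168.7 0.0333
d4 [-0.0233  0.0255  0.    ] 132.5 0.0345
p [-0.0252 -0.0145  0.    ] -150.1 0.0291
top0 [-0.0173 -0.0101  0.038 ] -149.8 0.02
top1 [-0.0015 -0.0016  0.038 ] -131.7 0.0022
top line heading -151.9
```

Run:
```python
from h import *
C=np.array([.5235,-.101]); ph=.5
r.move_to([*C,.13],down(ph)); 
print(r.movel([*C,.071],speed=.1,f_stop=8))
print(r.grip(.03,45),r.read_grip_width(),r.read_gripper_force(),r.read_contact_force())
for a in (.22,.44,.665):
    r.move_to([*C,.071],down(ph-a)); print(a,r.read_wrist_torque(),r.read_contact_force())
r.grip(.09); r.movel([*C,.16],speed=.25)
r.move_to([C[0],C[1]-.03,.22],down(0)); r.sleep(.2)
f,po=wrist("w3"); np.save("pose3.npy",po); print(r.read_clock())
cv2.imwrite("pics/d3.png",cv2.resize(f["color"][60:240,230:400,::-1],None,fx=3.3,fy=3.3,interpolation=cv2.INTER_CUBIC))
```

```text
False
False 0.045528249524049824 45.00224411487579 [-8.9158029  -6.73080854  5.1162383 ]
0.22 [-0.89638319  1.22949089  0.07862233] [-7.04472544 -4.52041343  5.46698874]
0.44 [-0.76863989  1.06189597  0.02357816] [-4.90809339 -3.21610138  2.68692113]
0.665 [-0.87721382  0.91018488 -0.06027766] [-4.40532147 -3.66389425  3.11068128]
12.625
```

View pics/d3.png

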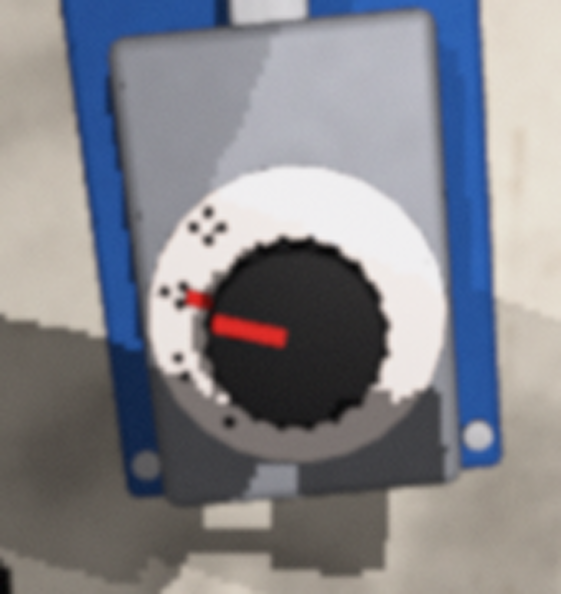

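The pointer at (190,298) in the crop sits on the three dots, and the dial is released. Next I locate the cap from two views and grip it.

Run:
```python
from h import *
R=[]
for ph,off in [(.75,(0,0)),(-.5,(0,0))]:
    x=np.array([-np.sin(ph),np.cos(ph)])
    p=np.array([.508,.058])-.03*x; r.move_to([*p,.22],down(ph)); r.sleep(.15)
    f,po=wrist("c%d"%(ph>0)); hsv=cv2.cvtColor(f["color"],cv2.COLOR_RGB2HSV)
    m=cv2.inRange(hsv,(50,90,40),(85,255,255)); n,_,st,ce=cv2.connectedComponentsWithStats(m); i=1+st[1:,4].argmax()
    print("blob",st[i],ce[i].round(1),onz(f,ce[i],.11,po).round(4))
    for l,z in (("cap_center",.105),("cap_mark",.105),("jar_mark",.042)):
        for d in r.pinpoint(f,l)[:2]: 
            print(l,np.round(d["at"]),round(d["confidence"],2),onz(f,d["at"],z,po).round(4))
            if l=="cap_center" and np.hypot(*(onz(f,d["at"],z,po)[:2]-[.508,.058]))<.02: R.append(ray(f,d["at"],po))
if len(R)>1: print(tri(R))
print(r.read_clock(),r.read_contact_force(),r.read_wrist_torque())
```

```text
blob [ 282  123   75   75 4122] [318.  159.2] [0.5067 0.0578 0.11  ]
cap_center [227.  62.] 0.82 [0.405  0.0652 0.105 ]
cap_center [321. 160.] 0.65 [0.5099 0.0585 0.105 ]
cap_mark [349. 173.] 0.81 [0.534  0.0664 0.105 ]
cap_mark [228.  82.] 0.63 [0.415 0.054 0.105]
blob [ 282  125   76   75 4156] [318.8 162.9] [0.5069 0.0577 0.11  ]
cap_center [323. 161.] 0.86 [0.5104 0.0563 0.105 ]
cap_center [121.  31.] 0.85 [0.4238 0.2159 0.105 ]
cap_mark [347. 137.] 0.94 [0.5366 0.0643 0.105 ]
cap_mark [241. 207.] 0.91 [0.4302 0.0558 0.105 ]
jar_mark [344. 132.] 0.51 [0.5378 0.0632 0.042 ]
jar_mark [426.  75.] 0.34 [0.6307 0.0729 0.042 ]
[0.51014613 0.05733527 0.10462381]
15.1667 [-0.0390122  -0.31955409  0.79937579] [-0.08527293  0.09892476 -0.02566473]
```

Run:
```python
from h import *
C=[.508,.0577]; ph=-.5; Z=.090
r.move_to([*C,.15],down(ph))
print(r.movel([*C,Z],speed=.1,f_stop=8),r.read_tcp_pos()[2])
r.grip(.04,50); print(r.read_grip_width(),r.read_gripper_force(),r.read_contact_force(),r.read_wrist_torque())
for a in np.arange(.1,1.11,.1):
    r.move_to([*C,Z],down(ph+a)); print(round(a,1),np.round(r.read_wrist_torque()[2],3),np.round(r.read_contact_force(),1))
r.sleep(.2); f,po=wrist("t"); cv2.imwrite("pics/t1.png",f["color"][:,:,::-1]); print(r.read_clock(),r.read_grip_width())
```

```text
False 0.09080112599955507
0.05824976217696121 50.0003070384264 [ 1.00680634 -0.04100219  1.27028328] [-0.24912372 -0.00414365 -0.04230709]
0.1 0.319 [1.  0.1 2.6]
0.2 0.251 [0.4 1.7 3.6]
0.3 0.255 [-0.9  0.7  4.3]
0.4 0.226 [-1.3  1.4  4.9]
0.5 0.218 [-0.3  0.7  5.1]
0.6 0.25 [-0.6  0.3  6.7]
0.7 0.206 [-1.6  0.7  9.8]
0.8 0.19 [-3.7 -0.8 18.5]
0.9 0.098 [-2.4  0.8 18.3]
1.0 0.121 [-1.4  1.1 18. ]
1.1 0.176 [-2.5  1.  17.1]
19.9417 0.057847846622752275
```

View pics/t1.png

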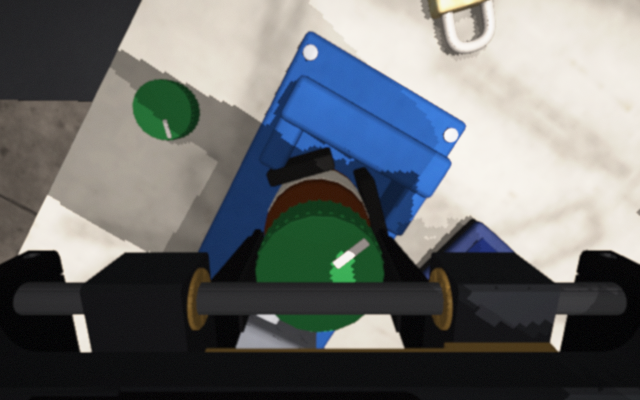

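The cap's line at (350,252) has turned about 1 rad, and the 18 N spring push shows it is free. I lift it straight up by 46 mm.

Run:
```python
from h import *
p=np.array(r.read_tcp_pos()); r.movel([.508,.0577,p[2]+.010],speed=.04); print(r.read_contact_force())
r.movel([.508,.0577,p[2]+.046],speed=.06); r.sleep(.4)
print(r.read_tcp_pos(),r.read_contact_force(),r.read_gripper_force(),r.read_grip_width(),r.read_clock())
s=r.grab_frame("scene")
for l in ("jar_mark","jar","cap_center","dial_center"): print(l,[(np.round(d["at"],1).tolist(),round(d["confidence"],2)) for d in r.pinpoint(s,l)])
cv2.imwrite("pics/s9.png",cv2.resize(s["color"][120:320,200:460,::-1],None,fx=2.8,fy=2.8,interpolation=cv2.INTER_CUBIC))
```

```text
[ 0.18013309 -0.16730776 -0.3218305 ]
[0.50795001 0.05768568 0.13698178] [-0.31729464 -0.96139484 -0.4493357 ] 49.999751639552414 0.05813430090301986 21.5167
jar_mark [([242.6, 214.9], 0.6)]
jar [([241.2, 218.9], 0.63), ([274.2, 226.6], 0.48)]
cap_center [([311.3, 288.7], 0.87), ([235.1, 249.7], 0.8), ([340.9, 199.7], 0.68)]
dial_center [([410.9, 247.8], 0.59)]
```

View pics/s9.png

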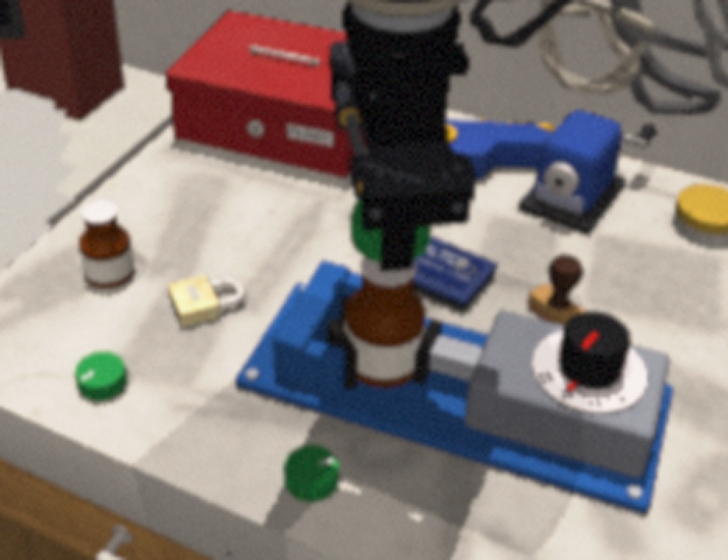

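The cap at (390,225) is held above the jar. The jar stands upright at (385,330) with its white seal showing, the dial is still on 3 at (595,350), and the bystanders are where they were.

```bash
python3 -c "
from cell import r
print(r.hand_in())"
```

```text
the job is handed in; nothing more can be done
None
```

I handed the job in with the dial on 3 and released, and the cap twisted about 1.1 rad and held level about 3 cm above the jar's mouth; the jar and bystanders look unmoved in the last picture, but no verdict came back.

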